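Free the hold-down arm of a sample-tube carrier with a forked spring-bar tool

ROBOT

A 6-joint arm with a two-finger parallel gripper is mounted at the origin on the work surface. World frame = base frame: x ahead of the robot, y to its left, z up, the work surface at z = 0. Lengths are in m, angles in rad, forces in N, time in s.
With the tool pointing down it reaches from about 0.35 to 1 m from the base axis. Payload 7.1 kg.
Tool frame: the origin (TCP) lies between the finger pads; the fingertips stand 22 mm ahead of it and the grasp point (between the pads) lies 3 mm ahead of it; x points along the fingers, y is the direction in which the jaws open and shut, and the axes are right-handed (so a half turn about x gives the same grasp; the last joint's range is limited). The gripper opens to 85 mm and grips with 20 to 120 N. Pads are 22 mm wide; open, the fingers measure 114 mm over their backs; the gripper's body (76 mm by 85 mm) begins 54 mm behind the grasp point. The pads swing forward as they close: fully open they stand 13 mm farther back than shut.
Start: joints at [1.323, 0.423, 1.63, -0, 1.089, -0.019], TCP at [0.142, 0.609, 0.214] pointing down, gripper open.
Joint ranges: [-3, 3], [-0.9, 2.11], [0.09, 2.58], [-1.31, 4.45], [0.11, 2.69], [-2.54, 2.54]. Speed limits (rad/s): [2.39, 2.39, 3.01, 3.14, 3.14, 3.14].

INTERFACE

Orientations are given as a rotation vector (axis times angle).
In Python, from rig import manip gives the robot as it stands. The module is installed in compiled form; this text tells all that it offers. Calls block until the motion is done:
- manip.move_to(position, orientation): joint-space move of the TCP to a pose.
- manip.servo_line(position, orientation=None, rate=0.15): straight line of the TCP; orientation=None keeps the orientation; rate is the mean speed in m/s.
- manip.set_joints(angles): joint-space move.
- manip.command_gripper(opening, f_grip=None): finger opening in m; f_grip is the grip in N (None keeps the last); returns when the fingers have stopped.
- manip.hold(seconds).
- manip.solve_ik(position, orientation): joint angles nearest the present ones, or None.
- manip.camera(name): name is "scene" or "top" or "wrist"; returns a dict with "image" (420x560x3 uint8, red, green, blue), "fx", "fy", "cx", "cy" (pixels), "cam_to_world" (4x4, takes a point from camera to world coordinates); the wrist camera has in their place "mount" (4x4, takes a point from camera to tool coordinates, whose origin is the TCP and whose axes are the tool frame's). Camera axes: x right, y down, z forward; pixel columns grow to the right and rows downward; lengths in m; the calibration is good to about 2 mm. A picture is of the moment at which its call begins: read the wrist's pose just before it. There is no depth.
A pose or a line that the arm cannot do raises manip.IKError and nothing moves.
- manip.sign_off(): hands the job in, once; it reports no verdict.
Readings, each from a call of its own:
- manip.get_time(): time.
- manip.get_joint_positions(): joint angles.
- manip.get_joint_vel(): joint speeds.
- manip.get_tau(): joint torques, N m.
- manip.get_position(): TCP position.
- manip.get_ee_rot(): TCP orientation.
- manip.get_contact_force(): force on the tool from outside, world axes, zero at the start.
- manip.get_torque(): the same for the moment, N m.
- manip.get_width(): finger opening in m.
Only numpy, scipy, OpenCV 4.12 (cv2) and the standard library are available. Lean on these libraries where they do the work, as an engineer would, in place of code of your own. Each camera call takes 0.05 s, during which the arm holds its last target.

TASK

Take the forked tool from its holder, straddle the steel spring bar on the tube carrier with its two prongs, and gently push the bar's round collar sideways, away from the hold-down arm, until the arm is freed and springs up by itself. Touch the bar only with the tool and do not strain it. Then stand the tool back in its holder, leaving the bar sprung back, the arm up, and the bottle, cup and tray where they are.

Things in the scene. Friction and masses are not known exactly. Their poses are not given: they have to be found in the camera images.
- carrier: Fixed sample carrier: grey base plate 220 (x) x 180 (y) x 12 mm, centred 25 mm to +y of the origin, with a white rack of six capped tubes along x; caps reach 97 mm up. Origin on the table under the middle of the tube row, z up. An aluminium hold-down arm (190 x 20 x 6 mm, top 107 mm up) lies along x over the caps, hinged at x = 90 mm; the spring bar's tip holds down its free end at x = -95 mm.
- bar_mid (a point): Fixed point of the carrier (same axes), at its x = -88, y = 39 mm, 110.5 mm up: on the axis of the spring bar, a level steel rod 6 mm thick along y, nominally midway between the lug's inner cheek and the collar. Arm, lug and bar were clamped by hand and lie up to 14 mm to either side of the nominal y values (x, z exact): find the collar by touch or sight. Lower the fork here, prongs either side of the rod in x.
- lug_foot (a point): Fixed point of the carrier (same axes), at its x = -88, y = 56.5, z = 90 mm: nominal middle of the top of the aluminium lug block (34 mm along x). Two upright cheeks, 5 mm thick, up to 126 mm above the table, rise from it nominally at carrier y = 18.5 and 94.5. Between them on the rod sits a round collar, 20 mm across, 6 thick, its arm-side face nominally at y = 57 mm; push it to +y. The coil spring is beyond it.
- spring_bar (a joint): Travel of the spring bar along the carrier's +y, in m: 0 at rest, 0.016 at its hard stop. The spring resists with 3 N at rest plus 1.2 N for each mm; friction adds about 1 N. The arm is freed after 6 to 9 mm (10 to 14 N), differing each time. The bar bends (job failed) above 17 N from the tool, from the side or from above: stop pushing as soon as the arm rises. It springs back when let go.
- hold_arm (a joint): Angle of the hold-down arm, in rad: about 0 held down over the tubes, about 0.35 sprung up (its free end 60 mm higher). A weak spring lifts it as soon as the bar's tip clears its edge.
- fork_tip (a point): Point midway between the prong ends of the loose forked tool (70 g), which stands upright, prongs down, in its holder. Axes: z up along the tool, x across the two prongs, y the thin direction of the fork. Prongs 4 x 4 mm, 19 mm long, 10 mm clear between them; blade 18 (x) x 4 (y) mm up to 38 mm above the prong ends, then a steel flange 34 x 24 x 4 mm, then a black handle 16 x 16 mm from 42 to 98 mm above the prong ends.
- fork_grip (a point): Centre of the forked tool's square black handle, 70 mm above the prong ends; axes as fork_tip. Grasp it with the fingers closing along the tool's y so that the pads take up the sideways push.
- holder: Fixed grey tool holder: base 90 x 80 x 6 mm and a block 56 x 46 mm with its top 50 mm above the table, with a slot 24 (x) x 14 (y) mm open at the top, 44 mm deep. Origin on the table below the slot's centre, z up. The tool's flange rests on the block's top, prong ends 12 mm above the table, handle centre 82 mm; the tool's x lies along the holder's x (either way round).
- reagent: Bystander: loose amber bottle, 60 mm across, 110 mm tall; origin under its centre.
- cup: Bystander: loose white specimen cup, 64 mm across, 60 mm tall; origin under its centre.
- tray: Bystander: loose red tray, 100 x 140 x 30 mm; origin under its centre.
There are look-alikes about, which are no part of the job. Leave any red or yellow look-alike of the part that bears fork_tip alone.

How it is judged:
On the way, in this order (a step that is already met when the one before it is completed fails the run):
1. the fork straddles the spring bar between the lug's cheeks, before the arm is freed (x of fork_tip in the frame of carrier between -0.093 and -0.083 m and y of fork_tip in the frame of carrier between 0.01 and 0.09 m and z of fork_tip in the frame of carrier below 0.109 m and value of joint hold_arm below 0.1 rad and value of joint spring_bar below 0.002 m), for 0.05 s.
2. the fork pushes the spring bar sideways against its spring (value of joint spring_bar above 0.0025 m and contact force between fork and spring_bar above 1 N and value of joint hold_arm below 0.1 rad), for 0.02 s.
3. the arm has sprung up (value of joint hold_arm above 0.28 rad), for 0.1 s.
At the end, for the whole second after the job is handed in: The hold-down arm stands up (above 0.28 rad), the spring bar is back at rest (under 2 mm of travel), and the forked tool stands released and at rest in its holder: prong ends within 12 mm of the slot's centre and at most 16 mm above the table, tilted less than 0.12 rad (value of joint hold_arm above 0.28 rad and value of joint spring_bar below 0.002 m and horizontal distance between fork_tip and holder below 0.012 m and z of fork_tip in the frame of holder below 0.016 m and angle between fork_tip's own z axis and vertical below 0.12 rad and linear speed of fork below 0.02 m/s); the robot touches nothing.
It fails at once if the fork presses on the spring bar with more than 17 N (bent) (contact force between fork and spring_bar above 17 N).
It fails at once if the spring bar is pushed by the gripper (contact force between any of the fingers, the arm and spring_bar above 0.5 N).
It fails at once if a bystander is moved by more than 25 mm (distance of any of reagent, cup, tray from where it was at the start of the episode above 0.025 m).
It also fails if it takes over 58 s, if anything falls off the work surface, if the arm or the gripper's body presses on something with over 40 N, if the wrist force passes 120 N, or if a joint passes its speed limit or range.

## Working session

There is one attempt and no reset: what is moved stays moved. The work goes in short steps, each a Python script; the robot and the scene stay as the last script left them, time stands still between calls to the robot, and variables do not carry over. Pictures are saved under pics/ and viewed, and the job is handed in when it is done.

```bash
mkdir -p pics
python3 - <<'E'
from rig import manip
import cv2, numpy as np
for n in ["scene","top","wrist"]:
    c=manip.camera(n); cv2.imwrite(f"pics/{n}0.png",c["image"][:,:,::-1])
    print(n,c["fx"],c["cx"],c["cy"],np.round(c.get("cam_to_world",c.get("mount")),4).tolist())
print(manip.get_time(),manip.get_position(),manip.get_ee_rot())
E
```

```text
scene 411.4385997860165 273.9419612918043 211.97554861285354 [[0.2176, 0.6291, -0.7462, 1.3219], [0.9759, -0.1537, 0.1551, -0.1359], [-0.0171, -0.762, -0.6474, 0.7563], [0.0, 0.0, 0.0, 1.0]]
top 532.5687370351995 280.3494097672234 208.48942392619088 [[0.0235, -0.9821, 0.1867, 0.3108], [-0.9997, -0.0239, 0.0002, 0.0413], [0.0042, -0.1867, -0.9824, 1.321], [0.0, 0.0, 0.0, 1.0]]
wrist 295.8386090905803 280.1433906176884 206.46509991322947 [[-0.0002, -0.2962, 0.9551, -0.16], [1.0, -0.0012, -0.0002, -0.0004], [0.0012, 0.9551, 0.2962, -0.076], [0.0, 0.0, 0.0, 1.0]]
0.15 [0.14163497 0.60830425 0.21373029] [ 0.17872121  1.5634766  -0.18053449]
```

View pics/scene0.png

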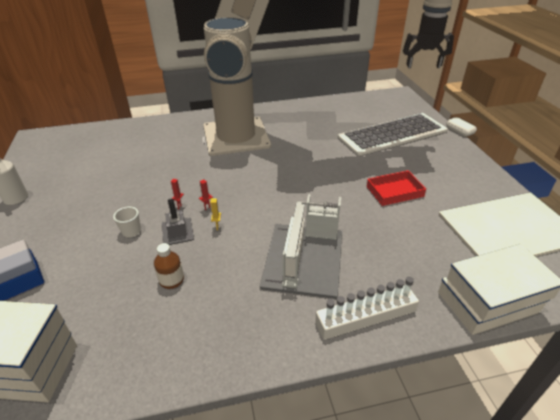

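View pics/top0.png

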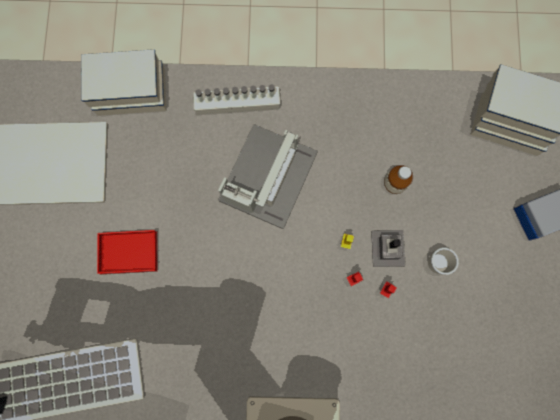

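View pics/wrist0.png

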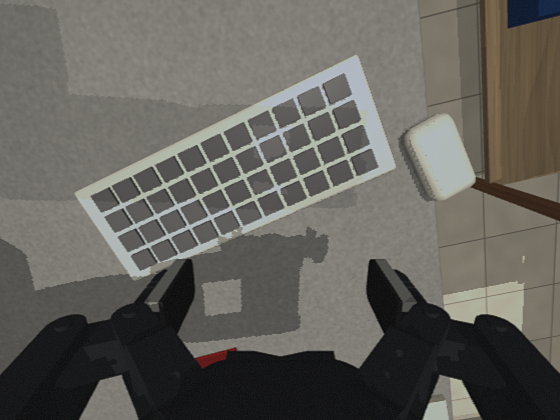

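Candidates for the fork, in the top view: black handle in the grey holder (395,244), red tools (388,289) and (355,279), and a yellow tool (347,240). I choose the black one in the holder and will check it in close crops.

```bash
cat > h.py <<'E'
from rig import manip
import cv2, numpy as np
from scipy.spatial.transform import Rotation as R
def ray(c,uv,T=None):
    T=c["cam_to_world"] if T is None else T
    d=T[:3,:3]@np.array([(uv[0]-c["cx"])/c["fx"],(uv[1]-c["cy"])/c["fy"],1.]); return T[:3,3],d
def onz(c,uv,z,T=None):
    o,d=ray(c,uv,T); return o+d*(z-o[2])/d[2]
def proj(c,p,T=None):
    T=c["cam_to_world"] if T is None else T
    q=np.linalg.inv(T)@np.r_[p,1]; return np.array([c["fx"]*q[0]/q[2]+c["cx"],c["fy"]*q[1]/q[2]+c["cy"]])
def tcpT():
    T=np.eye(4);T[:3,3]=manip.get_position();T[:3,:3]=R.from_rotvec(manip.get_ee_rot()).as_matrix();return T
def wrist():
    T=tcpT(); c=manip.camera("wrist"); return c,T@c["mount"]
E
python3 - <<'E'
from h import *
t=cv2.imread("pics/top0.png")
a=cv2.resize(t[120:230,210:330],(600,550),interpolation=cv2.INTER_CUBIC);cv2.imwrite("pics/c1.png",a)
b=cv2.resize(t[220:310,330:420],(540,540),interpolation=cv2.INTER_CUBIC);cv2.imwrite("pics/c2.png",b)
s=cv2.imread("pics/scene0.png")
cv2.imwrite("pics/c3.png",cv2.resize(s[165:250,150:240],(720,680)[0:2] if 0 else (630,595),interpolation=cv2.INTER_CUBIC))
cv2.imwrite("pics/c4.png",cv2.resize(s[190:300,255:355],(545,600),interpolation=cv2.INTER_CUBIC))
E
```

```text
(no output)
```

View pics/c1.png

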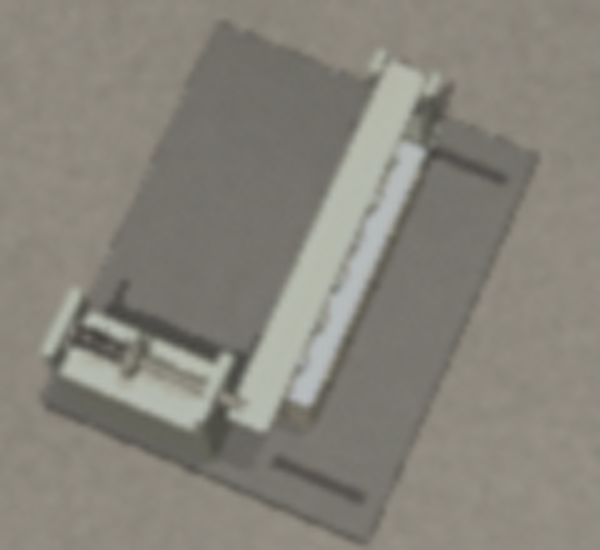

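View pics/c2.png

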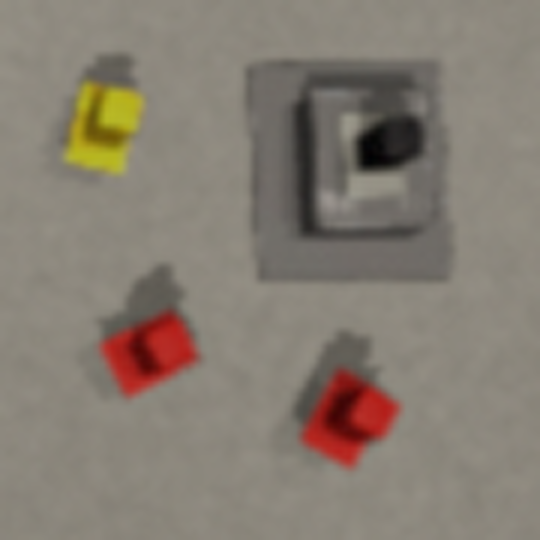

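View pics/c3.png

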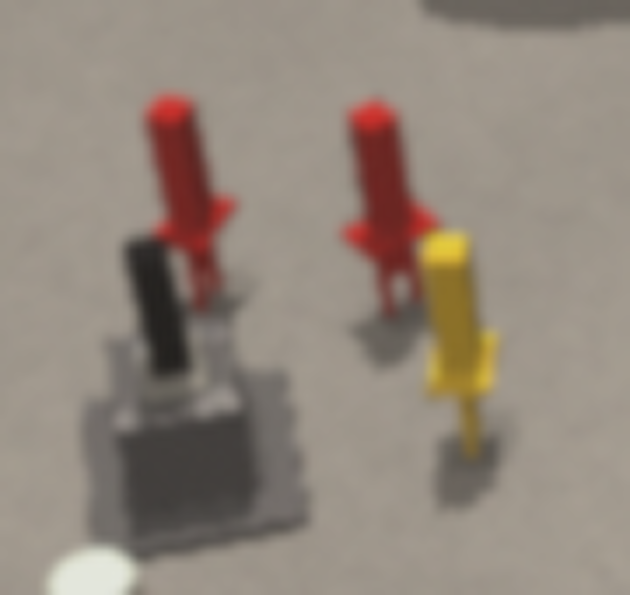

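View pics/c4.png

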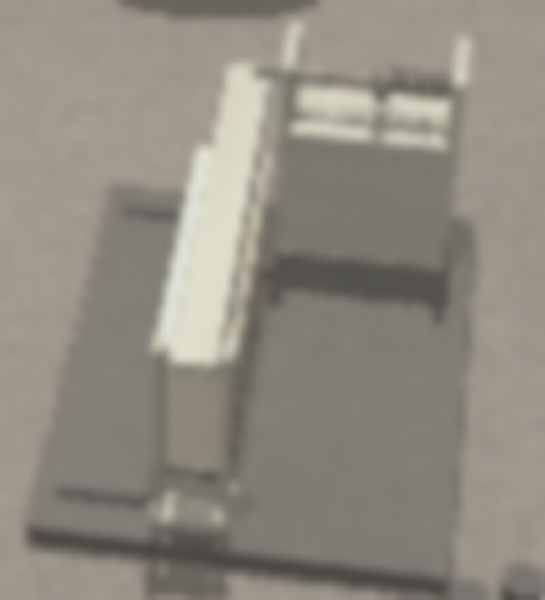

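The crops confirm that the black tool stands in the grey holder, with its flange on the block. The carrier's lug is lower-left in the top view and the hinge is at the top. Next I get rough poses, then close wrist views.

Run:
```python
from h import *
c=manip.camera("top"); s=manip.camera("scene")
P=np.array([(222,20),(538,155),(370,545),(42,400)])/5.+[210,120]
W=np.array([onz(c,p,0.012)[:2] for p in P]); print(W)
print([np.linalg.norm(W[i]-W[(i+1)%4]) for i in range(4)])
ctr=W.mean(0); x=(W[0]+W[1]-W[2]-W[3]); x/=np.linalg.norm(x); y=np.array([-x[1],x[0]])
print("carrier",ctr-0.025*y,np.degrees(np.arctan2(x[1],x[0])))
H=np.array([(247,62),(440,62),(452,280),(260,280)])/6.+[330,220]
W=np.array([onz(c,p,0.006)[:2] for p in H]); print(W,W.mean(0),[np.linalg.norm(W[i]-W[(i+1)%4]) for i in range(4)])
B=np.array([(310,88),(432,88),(440,225),(318,228)])/6.+[330,220]
W=np.array([onz(c,p,0.05)[:2] for p in B]); print(W,W.mean(0))
print("handle top",onz(c,np.array((405,138))/6.+[330,220],0.11), onz(s,np.array((147,240))/7.+[150,165],.11))
for n,uv in [("bottle",(404,173)),("cup",(443,260)),("y",(347,240)),("r1",(355,279)),("r2",(388,289)),("tray",(128,251))]: print(n,onz(c,uv,.05))
```

```text
[[ 0.77969948  0.11377343]
 [ 0.71137574 -0.04998427]
 [ 0.50796372  0.03136385]
 [ 0.57747216  0.19749705]]
[np.float64(0.17743932792032507), np.float64(0.21907525644840276), np.float64(0.18008793114416669), np.float64(0.21887332296768605)]
carrier [0.63470459 0.05000644] -22.14347903435123
[[ 0.51076219 -0.18624619]
 [ 0.51270294 -0.2665821 ]
 [ 0.42230538 -0.26974102]
 [ 0.4204221  -0.1908349 ]] [ 0.46654815 -0.22835105] [np.float64(0.08035935769558232), np.float64(0.09045273530297246), np.float64(0.07892859673596789), np.float64(0.09045655282141464)]
[[ 0.49413471 -0.20384671]
 [ 0.495317   -0.25285814]
 [ 0.44032209 -0.25499327]
 [ 0.43796245 -0.20635881]] [ 0.46693406 -0.22951423]
handle top [ 0.46710994 -0.22829657  0.11      ] [ 0.46646688 -0.22391118  0.11      ]
bottle [ 0.64871717 -0.26071963  0.05      ]
cup [ 0.43661369 -0.34968609  0.05      ]
y [ 0.47918873 -0.12032509  0.05      ]
r1 [ 0.38654047 -0.13931284  0.05      ]
r2 [ 0.36492014 -0.21726811  0.05      ]
tray [0.44011042 0.40322634 0.05      ]
```

```bash
cat >> h.py <<'E'
def ori(yaw,flip=0):
    # tool x down, tool z along heading yaw (world), flip adds pi
    a=yaw+np.pi*flip
    x=np.array([0,0,-1.]);z=np.array([np.cos(a),np.sin(a),0]);y=np.cross(z,x)
    return R.from_matrix(np.c_[x,y,z]).as_rotvec()
E
python3 - <<'E'
from h import *
print(R.from_rotvec(manip.get_ee_rot()).as_matrix().round(2))
for p,yaw in [((.467,-.229,.2),.043),((.565,.125,.3),-.386)]:
  for f in (0,1):
    print(f,manip.solve_ik(np.array(p),ori(yaw,f)))
E
```

```text
[[-0.    0.23  0.97]
 [-0.    0.97 -0.23]
 [-1.   -0.   -0.  ]]
0 [-0.47879027  0.28852995  1.87239392  0.          0.98066879 -2.0925866 ]
1 [-4.78790269e-01  2.88529951e-01  1.87239392e+00 -4.44089210e-16
  9.80668785e-01  1.04900606e+00]
0 [ 1.97165616e-01  2.67317434e-01  1.64981724e+00 -4.44089210e-16
  1.22445798e+00 -9.87630711e-01]
1 [1.97165616e-01 2.67317434e-01 1.64981724e+00 4.44089210e-16
 1.22445798e+00 2.15396194e+00]
```

Run:
```python
from h import *
yaw=np.radians(-22.1);ca,sa=np.cos(yaw),np.sin(yaw)
bm=np.array([.6347,.05])+np.array([[ca,-sa],[sa,ca]])@[-.088,.039]; print(bm)
manip.move_to([*(bm),.27],ori(yaw)); 
T=tcpT();c=manip.camera("wrist");Tw=T@c["mount"]
np.savez("pics/w1.npz",T=Tw,img=c["image"]); cv2.imwrite("pics/w1.png",c["image"][:,:,::-1])
im=c["image"][:,:,::-1]
print(manip.get_time(), proj(c,[*bm,.1105],Tw))
manip.move_to([.467,-.229,.24],ori(.043))
T=tcpT();c=manip.camera("wrist");Tw=T@c["mount"]
np.savez("pics/w2.npz",T=Tw,img=c["image"]); cv2.imwrite("pics/w2.png",c["image"][:,:,::-1])
print(manip.get_time(), proj(c,[.467,-.229,.11],Tw))
```

```text
[0.56783823 0.11924235]
2.625 [279.96050714 187.03606083]
4.0417 [280.00329073 192.81857197]
```

View pics/w1.png

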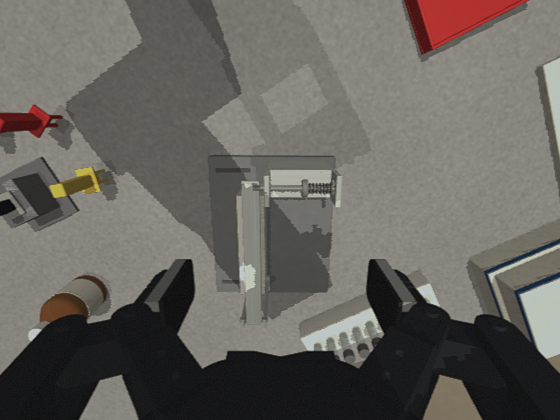

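View pics/w2.png

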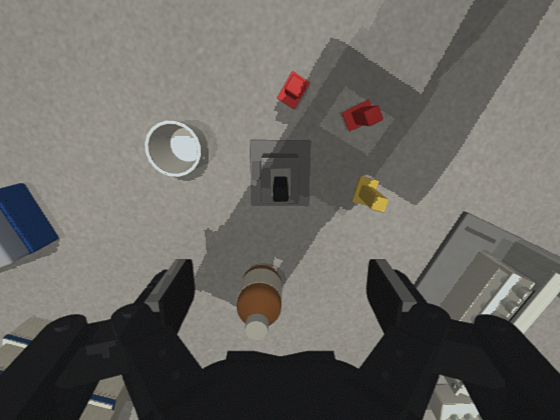

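Run:
```python
from h import *
t=cv2.imread("pics/w1.png")
cv2.imwrite("pics/d1.png",cv2.resize(t[145:220,200:350],(750*16//15,400),interpolation=cv2.INTER_CUBIC)) # x5.333
t=cv2.imread("pics/w2.png")
a=cv2.resize(t[130:220,240:320],None,fx=6,fy=6,interpolation=cv2.INTER_CUBIC)
cv2.imwrite("pics/d2.png",np.clip(a.astype(float)*1.8,0,255).astype(np.uint8))
```

```text
(no output)
```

View pics/d1.png

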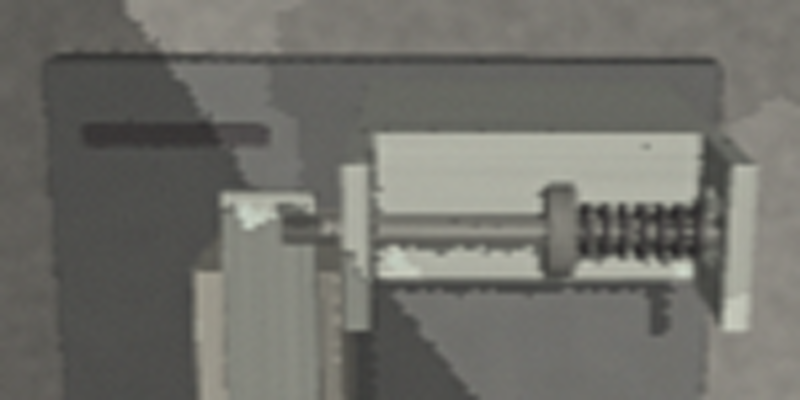

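View pics/d2.png

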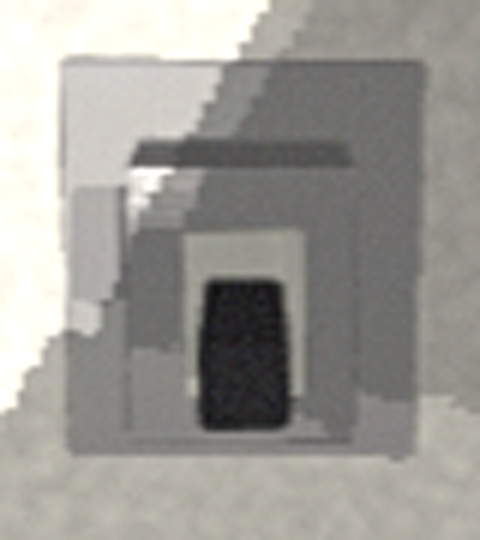

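Run:
```python
from h import *
c=manip.camera("wrist")
T=np.load("pics/w1.npz")["T"]
f=lambda u,v,z:onz(c,np.array([u,v])/5.3333+[200,145]-0*.5,z,T)
print("rod",f(400,226,.1105),f(530,226,.1105))
pl=[f(50,56,.012),f(720,60,.012)];print("plate",pl,np.linalg.norm(pl[0]-pl[1]))
d=f(530,226,.1105)-f(400,226,.1105);print("rod yaw",np.degrees(np.arctan2(d[1],d[0]))-90, "plate yaw",np.degrees(np.arctan2(*(pl[1]-pl[0])[1::-1]))-90)
print("collar L",f(545,215,.12),"R",f(577,215,.12),"cheek inner",f(369,200,.126),f(725,200,.126),'lugtop',f(375,133,.09),f(700,133,.09),f(690,282,.09))
T=np.load("pics/w2.npz")["T"]
f=lambda u,v,z:onz(c,np.array([u,v])/6+[240,130],z,T)
print("handle",f(200,430,.11),f(289,430,.11))
print("flange",f(183,232,.054),f(303,230,.054))
H=np.array([f(60,57,.006),f(425,62,.006),f(414,458,.006),f(68,455,.006)]);print(H,H.mean(0),[np.linalg.norm(H[i]-H[i-1]) for i in range(4)])
print("block",f(128,168,.05),f(352,168,.05),f(128,438,.05),f(352,440,.05))
```

```text
rod [0.56612717 0.11400548 0.1105    ] [0.5762917  0.13902824 0.1105    ]
plate [array([0.51029579, 0.03564725, 0.012     ]), array([0.57765102, 0.19869456, 0.012     ])] 0.17641187333214772
rod yaw -22.10753077216843 plate yaw -22.445635516241197
collar L [0.5729504 0.1429073 0.12     ] R [0.57537296 0.14887115 0.12      ] cheek inner [0.55562861 0.11201063 0.126     ] [0.58198148 0.1768865  0.126     ] lugtop [0.54934743 0.11468687 0.09      ] [0.57591373 0.18009079 0.09      ] [0.60683103 0.16697509 0.09      ]
handle [ 0.47660957 -0.23541575  0.11      ] [ 0.47597169 -0.22027655  0.11      ]
flange [ 0.45271582 -0.24082673  0.054     ] [ 0.4513288  -0.21730587  0.054     ]
[[ 0.42408124 -0.2699746   0.006     ]
 [ 0.42180357 -0.19069252  0.006     ]
 [ 0.51183927 -0.18667947  0.006     ]
 [ 0.51449475 -0.2670396   0.006     ]] [ 0.46805471 -0.22859655  0.006     ] [np.float64(0.09046113351867859), np.float64(0.07931479360163582), np.float64(0.09012509260890245), np.float64(0.08040399820663349)]
block [ 0.44121903 -0.25213731  0.05      ] [ 0.43936545 -0.20815883  0.05      ] [ 0.49657041 -0.2508489   0.05      ] [ 0.49505897 -0.20477362  0.05      ]
```

Measurements agree across the two cameras. The holder is at (0.468,-0.2287) with yaw about 2.2°. The rod line matches the nominal x within 0.5 mm, and the lug and collar are shifted by about +6 mm in y. Now the grasp.

Run:
```python
from h import *
o=ori(.039)
manip.move_to([.468,-.2287,.14],o)
manip.servo_line([.468,-.2287,.085],o,rate=.1)
print(manip.get_contact_force())
manip.command_gripper(0.0,110); 
print(manip.get_width(),manip.get_contact_force(),manip.get_position(),manip.get_time())
manip.servo_line([.468,-.2287,.15],o,rate=.08)
print(manip.get_width(),manip.get_contact_force(),manip.get_position())
manip.move_to([.468,-.2287,.23],o)
for n in ["wrist","scene"]:
    c=manip.camera(n);cv2.imwrite(f"pics/g_{n}.png",c["image"][:,:,::-1])
print(manip.get_time())
s=cv2.imread("pics/g_scene.png"); cv2.imwrite("pics/g_sc.png",cv2.resize(s[110:260,100:260],None,fx=3.8,fy=3.8,interpolation=cv2.INTER_CUBIC))
```

```text
[ 0.01861276 -0.13119983 -0.47478825]
0.011981101522974028 [-0.76689521  0.4673902   6.28579731] [ 0.4682029  -0.22877485  0.08555279] 5.9583
0.011883239399661131 [ 0.40495671  0.63727822 -0.14406551] [ 0.46763906 -0.22852317  0.14960203]
7.4417
```

View pics/g_wrist.png

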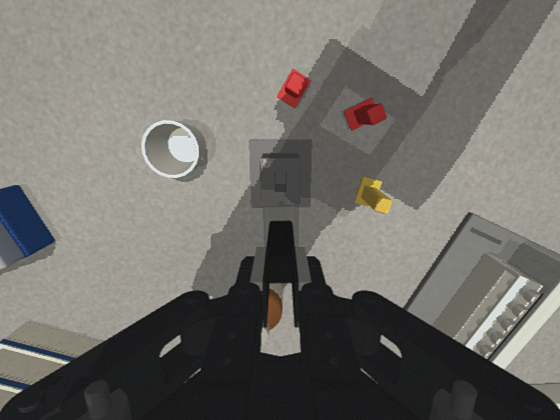

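View pics/g_sc.png

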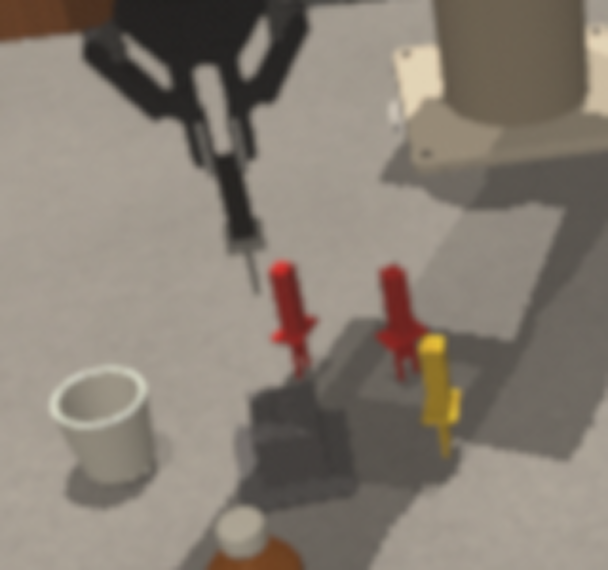

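The fork is held and clear of the holder, hanging roughly vertical in the scene crop. I need a closer look at how it sits in the grip.

Run:
```python
from h import *
s=cv2.imread("pics/g_wrist.png"); a=cv2.resize(s[190:330,220:340],None,fx=4.2,fy=4.2,interpolation=cv2.INTER_CUBIC)
cv2.imwrite("pics/g_w.png",np.clip(a*2.0,0,255).astype(np.uint8))
c=manip.camera("wrist"); T=tcpT()@c["mount"]; p=manip.get_position()
for dz,n in [(.073,"tip"),(.035,"fl bottom"),(.031,"fl top"),(-.025,"handle top")]:
    for dx in (-.017,0,.017): print(n,dx,(proj(c,p+np.array([dx,0,-dz]),T)-[220,190])*4.2)
```

```text
tip -0.017 [257.12352968   5.15038364]
tip 0 [253.77227447  88.77458912]
tip 0.017 [250.55464922 169.06431294]
fl bottom -0.017 [258.31107006  61.75820256]
fl bottom 0 [254.34838532 158.57985045]
fl bottom 0.017 [250.57056127 250.88473325]
fl top -0.017 [258.46117155  68.91325883]
fl top 0 [254.42090778 167.36713375]
fl top 0.017 [250.57255653 261.14444981]
handle top -0.017 [261.38563858 208.31710898]
handle top 0 [255.82078787 336.98552456]
handle top 0.017 [250.61073321 457.45047714]
```

View pics/g_w.png

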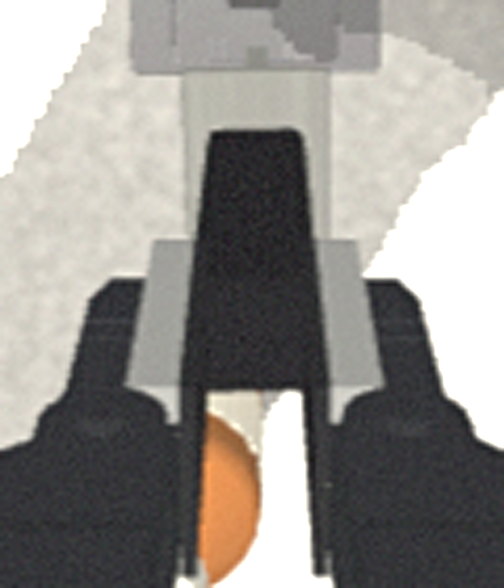

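The flange front edge at row ~72 (predicted 69), the column centre and the handle top all match the model to under 1 mm, so the fork is centred and upright in the grip. Next I hover over the rod.

```bash
cat >> h.py <<'E'
YAW=np.radians(-22.2); XH=np.array([np.cos(YAW),np.sin(YAW)]); YH=np.array([-np.sin(YAW),np.cos(YAW)])
ROD=np.array([.57625,.13905]) ; ROD0=np.array([.5660,.1142])
E0=np.array([.6347,.05])@np.array([.3763,.9265])
OC=ori(YAW)
def at(yc,dx=0): # xy of carrier y on the rod line
    b=(ROD+ROD0)/2; y0=b@YH-np.array([.6347,.05])@YH
    return b+(yc-y0)*YH+dx*XH
E
python3 - <<'E'
from h import *
xy=at(.0445);print(xy)
manip.move_to([*xy,.26],OC)
manip.servo_line([*xy,.193],OC,rate=.08)
manip.hold(.2)
print(manip.get_position(),manip.get_contact_force(),manip.get_time())
for n in ["wrist","scene","top"]:
    c=manip.camera(n);cv2.imwrite(f"pics/k_{n}.png",c["image"][:,:,::-1])
s=cv2.imread("pics/k_scene.png"); cv2.imwrite("pics/k_sc.png",cv2.resize(s[150:300,240:360],None,fx=4,fy=4,interpolation=cv2.INTER_CUBIC))
s=cv2.imread("pics/k_wrist.png"); cv2.imwrite("pics/k_w.png",np.clip(1.6*cv2.resize(s[150:270,200:370],None,fx=4.7,fy=4.7,interpolation=cv2.INTER_CUBIC),0,255))
E
```

```text
[0.57020926 0.12438105]
[0.57053004 0.12447363 0.19356226] [ 1.19919178 -0.75579361 -0.72438445] 10.0583[ WARN:0@9.421] global loadsave.cpp:1063 imwrite_ Unsupported depth image for selected encoder is fallbacked to CV_8U.
```

View pics/k_sc.png

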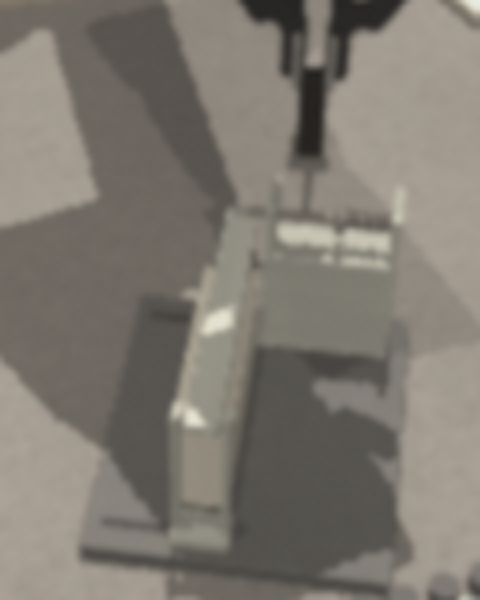

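View pics/k_w.png

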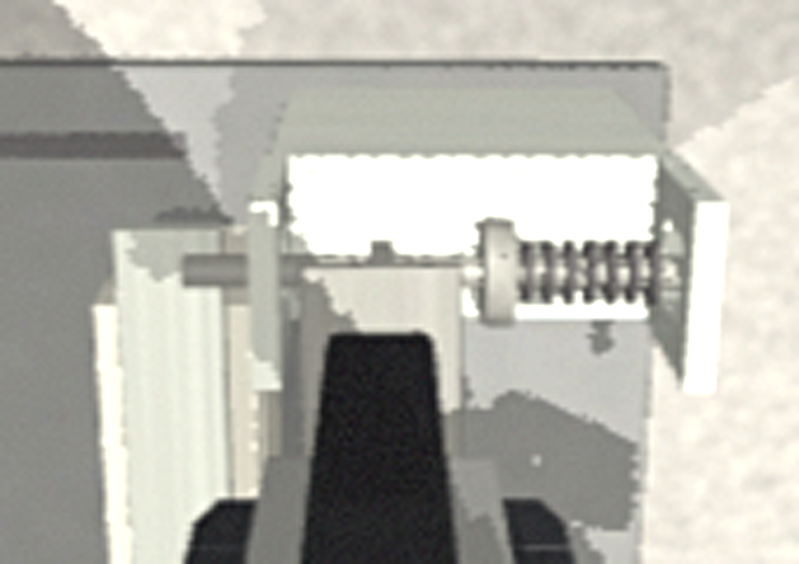

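```bash
python3 - <<'E'
from h import *
c=manip.camera("wrist"); T=tcpT()@c["mount"]; p=manip.get_position()
f=lambda q:(proj(c,q,T)-[200,150])*4.7
print("tip front",f(np.r_[p[:2]-.009*XH,p[2]-.073]),f(np.r_[p[:2]-.009*XH,p[2]-.071]),"flange front L/R",f(np.r_[p[:2]-.017*XH-.012*YH,p[2]-.033]),f(np.r_[p[:2]-.017*XH+.012*YH,p[2]-.033]))
print("handle top front",f(np.r_[p[:2]-.008*XH,p[2]+.025]))
for y in (.01,.0445,.06): print("rod",y,f(np.r_[at(y),.1105]),f(np.r_[at(y,-.003),.1105]),f(np.r_[at(y,.003),.1105]))
y=.063;print("collar face",f(np.r_[at(y),.1205]))
E
python3 - <<'E'
import cv2
s=cv2.imread("pics/k_wrist.png");cv2.imwrite("pics/k_w2.png",cv2.convertScaleAbs(cv2.resize(s[185:225,225:335],None,fx=7,fy=7,interpolation=cv2.INTER_CUBIC),alpha=1.2))
E
```

```text
tip front [379.47811204 236.20856439] [379.50636709 239.40637445] flange front L/R [297.41630915 259.53007881] [462.81935904 259.3158588 ]
handle top front [381.7171807 497.9553992]
rod 0.01 [190.35237549 268.73058125] [189.67862807 253.02085295] [191.02142572 284.33078523]
rod 0.0445 [378.99982869 268.48608594] [378.98829988 252.77579611] [379.01127713 284.0868496 ]
rod 0.06 [463.75216973 268.37624322] [464.03814316 252.66570112] [463.46818998 283.9772583 ]
collar face [484.2231044  285.31585838]
```

View pics/k_w2.png

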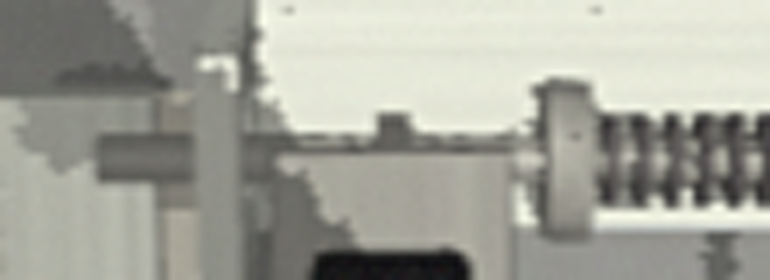

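The front prong end shows at crop (394,113) and the rod centre at row 159. Relative to the prediction, the fork is within about 0.3 mm of straddling centred, so I lower it in small steps with a force check.

Run:
```python
from h import *
xy=at(.0445,-.0003)
f0=manip.get_contact_force()
for z in np.arange(.191,.1735,-.002):
    manip.servo_line([*xy,z],OC,rate=.02)
    f=manip.get_contact_force()-f0
    print(round(z,4),f.round(2),manip.get_position().round(4))
    if f[2]>4 or np.linalg.norm(f)>6: print("STOP"); manip.servo_line([*xy,z+.006],OC,rate=.05);break
print(manip.get_time())
for n in ["wrist","scene"]:
    c=manip.camera(n);cv2.imwrite(f"pics/l_{n}.png",c["image"][:,:,::-1])
s=cv2.imread("pics/l_wrist.png");cv2.imwrite("pics/l_w2.png",cv2.convertScaleAbs(cv2.resize(s[180:240,225:335],None,fx=7,fy=7,interpolation=cv2.INTER_CUBIC),alpha=1.2))
```

```text
0.191 [ 0.19 -0.59  0.45] [0.5698 0.1245 0.1908]
0.189 [-0.09  0.29  0.64] [0.5698 0.1245 0.1888]
0.187 [-0.74  0.67 -0.39] [0.5698 0.1245 0.1868]
0.185 [0.83 0.83 0.78] [0.5698 0.1245 0.1848]
0.183 [-0.25  1.62 -0.2 ] [0.5698 0.1245 0.1828]
0.181 [0.28 0.69 1.88] [0.5698 0.1245 0.1808]
0.179 [ 0.46 -0.16  0.83] [0.5698 0.1245 0.1789]
0.177 [-0.18 -0.5   0.26] [0.5698 0.1245 0.1768]
0.175 [-1.06  0.56  0.96] [0.5698 0.1245 0.1748]
12.5083
```

View pics/l_w2.png

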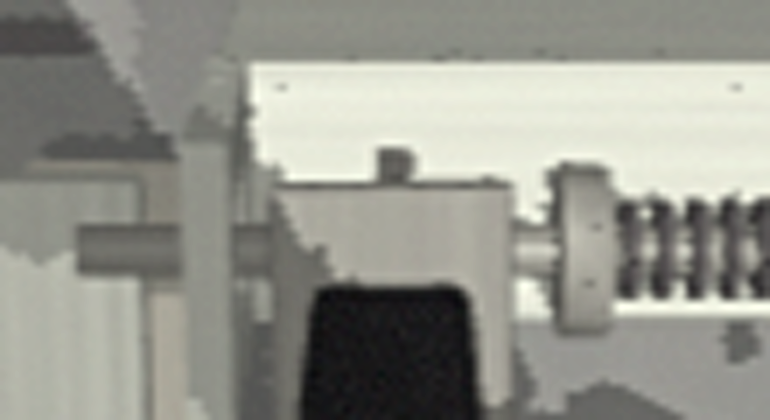

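The fork straddles the rod with no force, and the collar is well clear to the right at crop x≈560. Now the push: force check at each step, arm watched in the scene camera.

```bash
cat > push.py <<'E'
from h import *
O=np.array([.6347,.05])
sc=manip.camera("scene")
pts=np.array([proj(sc,np.r_[O+x*XH+y*YH,z]) for x in (-.1,-.03) for y in (-.005,.017) for z in (.107,.16)])
u0,v0=pts.min(0).astype(int);u1,v1=pts.max(0).astype(int);print(u0,u1,v0,v1)
patch=lambda:manip.camera("scene")["image"][v0:v1,u0:u1].astype(float).mean(2)
def F(n=6):
    a=[]
    for _ in range(n): a.append(manip.get_contact_force()); manip.hold(.01)
    return np.mean(a,0)
f0=F(10); ref=patch(); print("noise",abs(patch()-ref).mean())
Z=.175-.0005; y=.0445; contact=None; up=False
while True:
    st=.002 if y<.055 else .0005
    y+=st
    manip.servo_line([*at(y,-.0003),Z],OC,rate=.02)
    f=F()-f0; fy=-f[:2]@YH; d=abs(patch()-ref).mean()
    yc=(manip.get_position()[:2]-O)@YH
    print(round(y,4),round(yc,4),"Fy",round(fy,2),"Fx",round(f[:2]@XH,2),"Fz",round(f[2],2),"diff",round(d,1),flush=True)
    if contact is None and fy>2.5: contact=y; print("contact",y)
    if d>12: up=True; print("ARM UP"); break
    if fy>15.3 or (contact and y-contact>.0115) or y>.075: print("LIMIT"); break
print(manip.get_time())
if up:
    manip.servo_line([*at(y-.018,-.0003),Z],OC,rate=.06)
    print("back",manip.get_position(),F()-f0,manip.get_time())
c=manip.camera("scene");cv2.imwrite("pics/p_sc.png",cv2.resize(c["image"][150:300,240:360,::-1],None,fx=4,fy=4,interpolation=cv2.INTER_CUBIC))
E
python3 push.py
```

```text
291 305 182 218
noise 0.28769841269841306
0.0465 0.0465 Fy 0.4 Fx 0.03 Fz -0.22 diff 1.1
0.0485 0.0485 Fy 0.13 Fx 0.35 Fz 0.09 diff 1.8
0.0505 0.0505 Fy 0.2 Fx -0.15 Fz -0.27 diff 2.5
0.0525 0.0525 Fy 0.33 Fx 0.2 Fz -0.07 diff 3.3
0.0545 0.0545 Fy 0.07 Fx -0.1 Fz 0.26 diff 3.9
0.0565 0.0565 Fy 0.03 Fx 0.11 Fz -0.37 diff 4.7
0.057 0.057 Fy 0.03 Fx -0.04 Fz 0.07 diff 4.8
0.0575 0.0575 Fy 0.08 Fx -0.14 Fz 0.13 diff 5.1
0.058 0.058 Fy 0.3 Fx -0.16 Fz -0.17 diff 5.4
0.0585 0.0585 Fy 0.1 Fx 0.34 Fz 0.18 diff 5.6
0.059 0.059 Fy -0.04 Fx 0.29 Fz -0.12 diff 5.8
0.0595 0.0595 Fy 0.25 Fx -0.05 Fz -0.59 diff 5.8
0.06 0.06 Fy -0.2 Fx 0.08 Fz 0.01 diff 5.9
0.0605 0.0605 Fy 0.05 Fx 0.06 Fz 0.13 diff 5.9
0.061 0.061 Fy 1.11 Fx -0.22 Fz 0.13 diff 6.0
0.0615 0.0614 Fy 1.45 Fx -0.13 Fz 0.1 diff 6.1
0.062 0.0618 Fy 2.35 Fx -0.12 Fz 0.59 diff 6.2
0.0625 0.0623 Fy 3.34 Fx 0.04 Fz 0.97 diff 6.6
contact 0.06250000000000001
0.063 0.0628 Fy 3.97 Fx -0.29 Fz 1.02 diff 6.9
0.0635 0.0634 Fy 4.95 Fx 0.34 Fz 1.59 diff 7.1
0.064 0.0639 Fy 5.23 Fx -0.51 Fz 1.48 diff 7.5
0.0645 0.0643 Fy 5.6 Fx 0.37 Fz 0.99 diff 7.6

[... 194 characters left out ...]
4 Fy 7.07 Fx -0.1 Fz 1.63 diff 7.9
0.0675 0.0668 Fy 7.25 Fx 0.24 Fz 1.98 diff 8.0
0.068 0.0672 Fy 7.36 Fx 0.19 Fz 1.74 diff 8.1
0.0685 0.0676 Fy 7.76 Fx 0.11 Fz 1.99 diff 8.1
0.069 0.0681 Fy 8.46 Fx 0.29 Fz 2.17 diff 8.2
0.0695 0.0684 Fy 8.37 Fx 0.13 Fz 2.26 diff 9.1
0.07 0.0689 Fy 8.62 Fx 0.11 Fz 2.42 diff 9.6
0.0705 0.0693 Fy 9.08 Fx 0.4 Fz 2.32 diff 9.7
0.071 0.0697 Fy 9.26 Fx 0.37 Fz 2.69 diff 9.7
0.0715 0.0701 Fy 9.78 Fx 0.26 Fz 2.49 diff 9.8
0.072 0.0706 Fy 9.54 Fx 0.41 Fz 2.7 diff 9.8
0.0725 0.071 Fy 9.79 Fx 0.35 Fz 2.79 diff 9.9
0.073 0.0713 Fy 10.66 Fx 0.18 Fz 3.22 diff 9.9
0.0735 0.0718 Fy 10.54 Fx 0.09 Fz 3.06 diff 10.0
0.074 0.0722 Fy 11.24 Fx 0.56 Fz 3.06 diff 10.0
LIMIT
27.1917
```

View pics/p_sc.png

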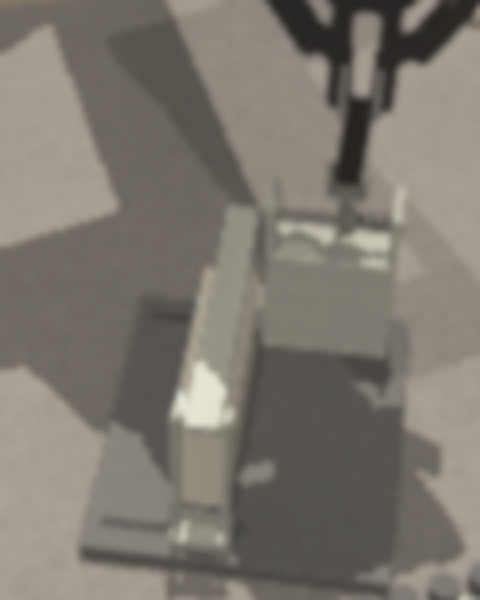

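The arm is still down at 11.2 N, and the fork has tilted slightly in the compliant grip. I continue in small steps under a total-force limit.

```bash
cat > push2.py <<'E'
from h import *
O=np.array([.6347,.05])
u0,u1,v0,v1=286,308,180,230
patch=lambda:manip.camera("scene")["image"][v0:v1,u0:u1].astype(float).mean(2)
def F(n=5):
    a=[]
    for _ in range(n): a.append(manip.get_contact_force()); manip.hold(.01)
    return np.mean(a,0)
known=np.r_[.56*XH-11.1*YH,3.1]; f0=F(10)-known; np.save("f0.npy",f0); prev=patch(); Z=.1745; y=.074; up=False
while True:
    y+=.0004
    manip.servo_line([*at(y,-.0003),Z],OC,rate=.02)
    f=F()-f0; fy=-f[:2]@YH; p=patch(); d=abs(p-prev).mean(); prev=p
    yc=(manip.get_position()[:2]-O)@YH
    print(round(y,4),round(yc,4),"Fy",round(fy,2),"Fz",round(f[2],2),"d",round(d,1),flush=True)
    if d>5: up=True; print("ARM UP"); break
    if np.linalg.norm(f)>15.6 or y>.0815: print("LIMIT"); break
print(manip.get_time())
if up:
    manip.servo_line([*at(y-.022,-.0003),Z],OC,rate=.06)
    print("back",manip.get_position(),F()-f0,manip.get_time())
c=manip.camera("scene");cv2.imwrite("pics/p_sc2.png",cv2.resize(c["image"][150:300,240:360,::-1],None,fx=4,fy=4,interpolation=cv2.INTER_CUBIC))
E
python3 push2.py
```

```text
0.0744 0.0725 Fy 11.73 Fz 2.69 d 0.4
0.0748 0.0729 Fy 11.56 Fz 3.48 d 0.4
0.0752 0.0733 Fy 11.5 Fz 3.04 d 11.5
ARM UP
28.4
back [0.57379575 0.13309033 0.17481182] [-0.07629636 -0.60618036 -0.09406833] 28.9583
```

View pics/p_sc2.png

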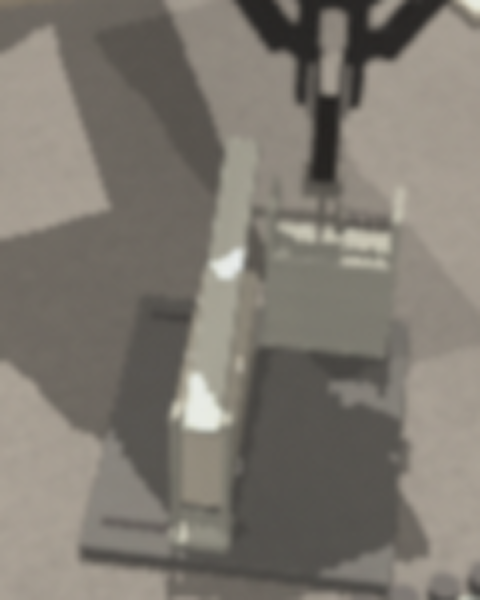

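The arm is up (its free end has risen from crop row 205 to 140), and the contact force is back to about 0. I lift out and check the fork's seat in the grip.

Run:
```python
from h import *
xy=at(.0532,-.0003)
manip.servo_line([*xy,.26],OC,rate=.08)
f0=np.load("f0.npy");print(manip.get_contact_force()-f0)
o=ori(.039)
manip.move_to([.468,-.2287,.20],o); manip.hold(.2)
print(manip.get_width(),manip.get_position(),manip.get_time())
c=manip.camera("wrist"); T=tcpT()@c["mount"]; p=manip.get_position()
im=c["image"][:,:,::-1]; cv2.imwrite("pics/r_w.png",np.clip(2.*cv2.resize(im[170:310,220:340],None,fx=4.2,fy=4.2,interpolation=cv2.INTER_CUBIC),0,255).astype(np.uint8))
X=R.from_rotvec(o).as_matrix()[:,2];Y=R.from_rotvec(o).as_matrix()[:,1]
f=lambda x,y,z:((proj(c,p+x*X+y*Y-[0,0,z],T)-[220,170])*4.2).round(0)
print("flange front",f(-.017,-.012,.035),f(-.017,.012,.035),"tip",f(-.009,0,.073),"handle bottom/topfront",f(-.008,0,-.025))
h=lambda q:((proj(c,np.array(q),T)-[220,170])*4.2).round(0)
print("block corners",[h([.468,-.2287,.05]+a*X+b*Y) for a in(-.028,.028) for b in (-.023,.023)])
s=manip.camera("scene");cv2.imwrite("pics/r_s.png",cv2.resize(s["image"][110:260,100:260,::-1],None,fx=3.8,fy=3.8,interpolation=cv2.INTER_CUBIC))
```

```text
[-0.12410137 -0.92656302 -0.11334098]
0.011715956883293757 [ 0.46854953 -0.22807503  0.20012299] 31.8417
flange front [182. 145.] [328. 145.] tip [254. 128.] handle bottom/topfront [256. 362.]
block corners [array([160., -33.]), array([344., -33.]), array([164., 180.]), array([339., 180.])]
```

View pics/r_w.png

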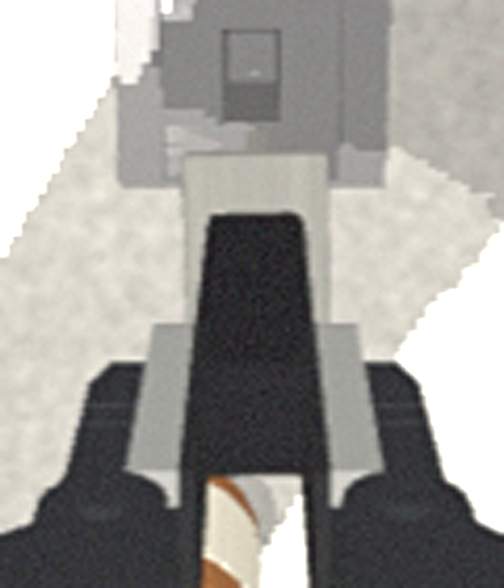

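View pics/r_s.png

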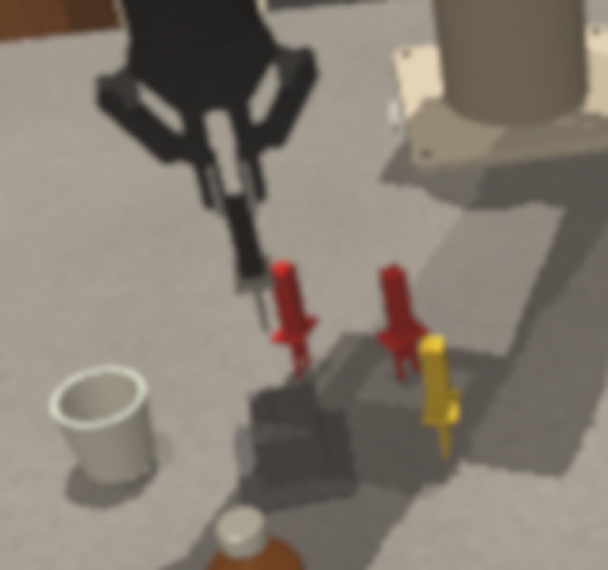

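The fork sits unchanged in the grip (flange at columns 184–328, as predicted). The slot at columns 222–281, rows 30–121 matches the model. I put it back.

Run:
```python
from h import *
o=ori(.039); f0=manip.get_contact_force()
bad=False
for z in [.145,.125,.105,.095,.090,.0875]:
    manip.servo_line([.468,-.2287,z],o,rate=.06)
    f=manip.get_contact_force()-f0; print(z,f.round(2),manip.get_position().round(4))
    if np.linalg.norm(f)>8: bad=True;print("STOP");break
if not bad:
    for z in [.0868,.0862,.0857,.0853,.085]:
        manip.servo_line([.468,-.2287,z],o,rate=.02)
        f=manip.get_contact_force()-f0; print(z,f.round(2))
        if f[2]>3: break
    manip.command_gripper(.085); print(manip.get_width(),manip.get_time())
    manip.servo_line([.468,-.2287,.16],o,rate=.1)
    manip.move_to([.44,-.15,.30],o)
    manip.hold(.3)
print(manip.get_time(),manip.get_contact_force())
for n in ["scene","top"]:
    c=manip.camera(n);cv2.imwrite(f"pics/e_{n}.png",c["image"][:,:,::-1])
c,T=wrist();cv2.imwrite("pics/e_wrist.png",c["image"][:,:,::-1])
```

```text
0.145 [1.16 0.38 0.04] [ 0.4683 -0.2289  0.1453]
0.125 [1.48 0.66 0.39] [ 0.4677 -0.2286  0.1245]
0.105 [ 0.32  0.63 -0.39] [ 0.4677 -0.2285  0.1045]
0.095 [1.11 0.04 0.47] [ 0.4677 -0.2285  0.0945]
0.09 [1.41 0.82 0.65] [ 0.4678 -0.2286  0.0897]
0.0875 [ 0.16 -0.1   0.65] [ 0.4679 -0.2287  0.0874]
0.0868 [2.23 0.08 0.28]
0.0862 [0.67 0.32 0.94]
0.0857 [ 1.61 -0.07 -0.06]
0.0853 [0.38 0.4  4.98]
0.08485206000234889 36.4917
38.3833 [-0.04007565  0.0032887  -0.83219604]
```

View pics/e_scene.png

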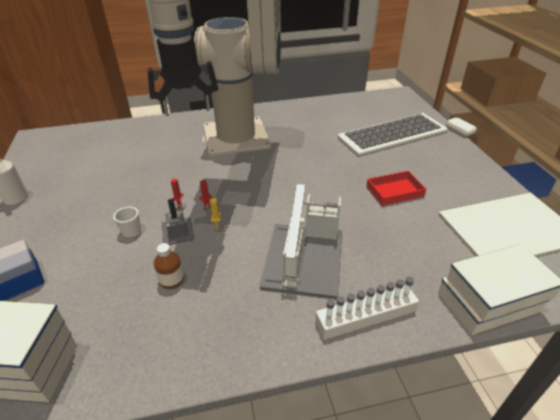

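View pics/e_wrist.png

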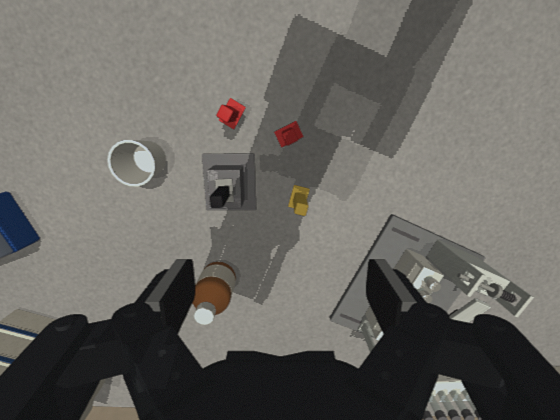

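Run:
```python
import cv2,numpy as np
a=cv2.imread("pics/scene0.png");b=cv2.imread("pics/e_scene.png")
f=lambda s,r:cv2.resize(s[r[0]:r[1],r[2]:r[3]],(380,290),interpolation=cv2.INTER_CUBIC)
r1=(190,240,285,350);r2=(185,245,145,223)
cv2.imwrite("pics/fin.png",np.vstack([np.hstack([f(a,r1),f(b,r1)]),np.hstack([f(a,r2),f(b,r2)])]))
```

```text
(no output)
```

View pics/fin.png

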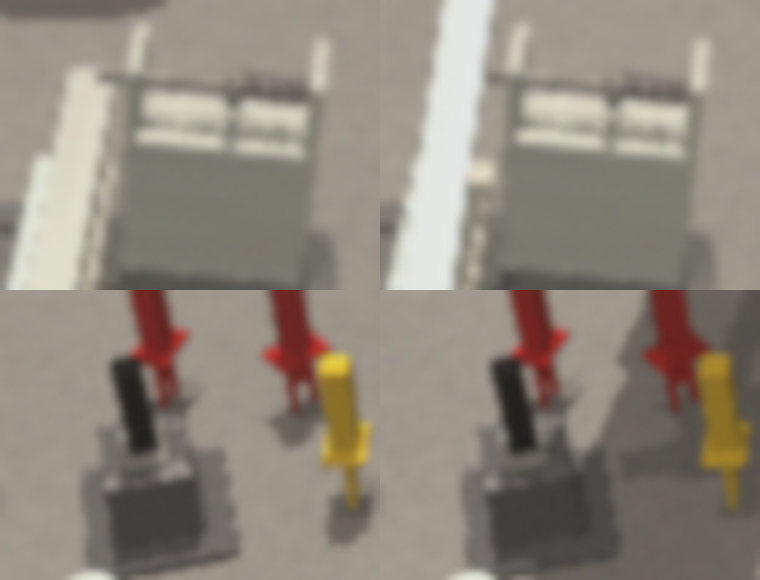

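Comparing before (left) and after (right): the collar and spring are at the same place (x≈235 and 615, i.e. +380), the arm is up, and the fork is seated exactly as at the start. I hand in.

```bash
python3 -c "
from rig import manip
print(manip.get_time());manip.sign_off()"
```

```text
38.5333
the job is handed in; nothing more can be done
```

I took the black-handled fork from its holder, straddled the spring bar with no contact force, and pushed the collar to +y. The hold-down arm sprang up at about 11.7 N of push (about 12 N in total, limit 17 N). I then backed off, lifted out and stood the fork back in its holder. The job was handed in at 38.5 s; the hand-in gives no verdict.

**Last checks:**
- **Arm and bar:** the scene picture shows the arm up and the collar back at its starting position.
- **Fork:** it is seated as at the start, and the gripper is open and clear of everything.
- **Bystanders:** by eye, the bottle, cup, tray and look-alike tools are where they were. I did not measure them.

**What differed from expectation:**
- The fork tilted slightly in the grip during the push, so the commanded travel was several millimetres more than the bar's own. I went by the force reading and the camera instead.
- The first push script stopped at its travel limit with the arm still held at 11.2 N. I continued in 0.4 mm steps, with the force reading re-zeroed to that 11.2 N.

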